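# Clear the stack off the dust collector and take its filter out for washing

## Robot

A 7-joint arm with a two-finger parallel gripper is mounted at the origin on the work surface. World frame = base frame: x ahead of the robot, y to its left, z up, the work surface at z = 0. Lengths are in mm, angles in rad, forces in N, time in s.
With the tool pointing down it reaches from about 425 to 950 mm from the base axis. Payload 16.7 kg.
Tool frame: the origin (TCP) lies midway between the tips of the shut fingers; the grasp point (between the pads) lies behind it (tcp_to_grasp is the z of the grasp point in the tool frame, in mm); z points along the fingers, y is the direction in which the jaws open and shut (so a half turn about z gives the same grasp; the last joint's range is limited). The gripper opens to 94 mm and grips with 3 to 60 N. Pads are 16 mm wide; open, the fingers measure 119 mm over their backs; the gripper's body (75 mm by 177 mm) begins 78 mm behind the grasp point.
Start: joints at [-1.448, 0.426, 0.074, 1.606, -0.034, 1.111, -0.067], TCP at [181.22, 650.18, 205.467] pointing down, gripper open.
Joint ranges: [-2.85, 2.85], [-0.5, 2.14], [-1.23, 1.37], [0.21, 2.46], [-1.02, 4.16], [0.16, 2.05], [-2.73, 2.73]. Speed limits (rad/s): [1.89, 1.89, 2.39, 2.39, 3.01, 3.01, 3.01].

## Interface

Orientations are given as a 3x3 rotation matrix whose columns are the frame's x, y, z axes.
In Python, from station import * gives the robot as it stands. Calls block until the motion is done:
- movep(position, orientation): joint-space move of the TCP to a pose.
- servo_line(position, rot=None, speed=150, stop_force=None): straight line of the TCP; rot=None keeps the orientation; speed is the mean speed in mm/s. With stop_force (N) it stops when the force on the tool has changed by that much, and returns True; else False.
- move_j(angles): joint-space move.
- move_gripper(opening, strength=None): finger opening in mm; strength is the grip in N (None keeps the last); returns when the fingers have stopped.
- dwell(seconds).
- inverse_kinematics(position, orientation): joint angles nearest the present ones, or None.
- grab_frame(name): name is "side" or "top" or "wrist"; returns the picture (400x640x3 uint8, red, green, blue); there is no depth.
- get_calibration(name): a dict with "intrinsics" (3x3 intrinsics, pixels), "distortion" ([k1, k2, p1, p2, k3] as OpenCV has them; the pictures are not rectified), "R" (3x3) and "t" (3): a world point X has camera coordinates R X + t. Camera axes: x right, y down, z forward; pixel columns grow to the right and rows downward; lengths in mm; the calibration is good to about 2 mm. A picture is of the moment at which its call begins: read the wrist's pose just before it. get_calibration takes no time and is no camera call; for the wrist camera it gives the pose at the moment of the call.
A pose or a line that the arm cannot do raises MotionError and nothing moves.
- close_job(): hands the job in, once; it reports no verdict.
Trained networks look in the newest picture that a camera, given by its name, has taken for a name from the list of things; names that differ only in an ending like _2 or _b are one class to them, and where a whole thing is asked for, a point or a joint stands for the part that bears it (a point fixed in the world has none). Each returns a list of dicts, best first, with "confidence" (0 to 1); they miss things now and then, are a little off and sometimes report something else, mostly with a low value. They report only what shows in the picture. A call takes as long as a camera call. They do not tell look-alikes from the thing itself.
- cut_out(camera, query): "pixels" (400x640 bool, what is visible of it).
- landmark_of(camera, query): "point" ([x, y, z] in mm, in world coordinates, good to about 4 mm: a listed point, or the origin of a listed thing).
Readings, each from a call of its own:
- current_t(): time.
- current_joint_pos(): joint angles.
- current_qvel(): joint speeds.
- current_tau(): joint torques, N m.
- current_tool_pos(): TCP position.
- current_eef_rot(): TCP orientation.
- current_ft_force(): force on the tool from outside, world axes, zero at the start.
- current_moment(): the same for the moment, N m.
- current_finger_gap(): finger opening in mm.
Only numpy, scipy, OpenCV 4.12 (cv2) and the standard library are available. Lean on these libraries where they do the work, as an engineer would, in place of code of your own. Each camera call takes 0.05 s, during which the arm holds its last target.

## Task

The filter of the bench dust collector has to be washed, but things are stacked on it. Take the stack apart from the top down, setting each thing upright in the middle of its own place: the blue pot on the round white coaster (its lid is loose, so never tip it over), then the wooden doming block on the green mat, then the steel block on the black rubber pad. Only after that turn the red tab a full quarter turn aside (either way), lift the filter panel straight out by its black grip and lay it flat in the yellow tray, and let go; everything must stay where you put it.

Things in the scene. Friction and masses are not known exactly. Their poses are not given: they have to be found in the camera images.
- pot: Small round blue pot, 30 mm across, 26 mm high, white band and white dot on its lid, 40 g. It stands on the wooden block at the top of the stack. Origin: centre of its underside, z up.
- doming_block: Cube of pale wood, 42 mm, dark round hollows marked on its sides, about 70 g. It stands on the steel block, under the pot. Origin: centre of its underside; x, y along its edges, z up.
- steel_block: Square dark steel bench block, 56 x 56 mm, 20 mm thick, about 0.5 kg. It lies on the filter panel, beside the panel's grip, under the wooden cube. Origin: centre of its underside; x, y along its edges.
- panel: White, grey-striped filter panel, 120 (x) x 170 (y) x 8 mm, 150 g, 2 mm play in its frame in the grey-blue collector (156 x 210 mm, fixed, same axes; rim top 60 mm over the table, 2 mm above the panel). Black grip bar in its middle: 50 mm along x, 12 mm along y, top 32 mm above the origin. Stack on the +y half, 50 mm from the bar; tab at the -y end. Origin: centre of underside.
- tab (a joint): Red swing tab on the rim, angle (rad). Upright pivot at x 0, y -97 mm in the seated panel's frame. 0: points along the panel's +y, over its edge; starts within 0.35 of 0; positive is counter-clockwise from above; turns to 1.8 either way, stays where left, about 1 N at the post. At +-1.57 it lies along the rim, clear; below about 1.35 it still catches the panel.
- tab_post (a point): Centre of the top of the round red post, 10 mm across, on the tab's free end, 24 mm from the pivot. Its top is about 90 mm above the table; it stands 22 mm above the tab's flat arm (5 mm thick, 2.5 mm above the rim). Grip or push the post to turn the tab.
- white_coaster: Fixed round white ceramic coaster, 66 mm across, 6 mm thick: the place of the pot. Origin: centre of its underside, on the table.
- green_mat: Fixed square green mat, 70 x 70 mm, 4 mm thick: the place of the wooden cube. Origin: centre of its underside, on the table.
- rubber_pad: Fixed square black rubber pad, 84 x 84 mm, 6 mm thick: the place of the steel block. Origin: centre of its underside, on the table.
- wash_tray: Fixed shallow yellow tray, outside 158 (x) x 208 (y) mm, inside 150 x 200 mm, walls 18 mm high and 4 mm thick, floor 4 mm thick: the place of the panel, whose long side goes along the tray's long side (y). Origin: centre of its underside, on the table.
There are look-alikes about, which are no part of the job. Of the things that look like the pot, the smallest one is meant.

How it is judged:
By the outcome, as a careful person would: the job done as asked, in the order asked, and still so for the second after the job is handed in, with the robot touching nothing.
It also fails if it takes over 128 s, if anything falls off the work surface, if the arm or the gripper's body presses on something with over 40 N, if the wrist force passes 120 N, or if a joint passes its speed limit or range.

## Working session

There is one attempt and no reset: what is moved stays moved. The work goes in short steps, each a Python script; the robot and the scene stay as the last script left them, time stands still between calls to the robot, and variables do not carry over. Pictures are saved under pics/ and viewed, and the job is handed in when it is done.

```bash
ls; mkdir -p pics; python3 - <<'E'
from station import *
import cv2
for n in ["side","top","wrist"]:
    im=grab_frame(n); cv2.imwrite(f"pics/a_{n}.png",im[:,:,::-1])
    c=get_calibration(n); print(n,c["intrinsics"],c["distortion"],c["R"],c["t"])
print(current_t(),current_tool_pos(),current_eef_rot(),current_finger_gap())
import station; print([x for x in dir(station) if not x.startswith('_')])
E
```

```text
pics
side [[363.79150389   0.         319.23578447]
 [  0.         363.79150389 196.4337847 ]
 [  0.           0.           1.        ]] [0.01317949 0.         0.         0.         0.        ] [[ 0.98508195 -0.17117805  0.01765316]
 [-0.09521803 -0.62763592 -0.77266207]
 [ 0.14334255  0.75945456 -0.63457205]] [-560.27767306   97.6648638   722.45047263]
top [[411.72395574   0.         322.17807047]
 [  0.         411.72395574 206.8752029 ]
 [  0.           0.           1.        ]] [0.03086961 0.         0.         0.         0.        ] [[ 0.01942373 -0.99959351  0.02086952]
 [-0.99779625 -0.02070494 -0.06303925]
 [ 0.06344573 -0.01959908 -0.99779282]] [-51.98276373 549.68684998 960.30432658]
wrist [[284.21321017   0.         321.48966189]
 [  0.         284.21321017 196.02715796]
 [  0.           0.           1.        ]] [0.01606387 0.         0.         0.         0.        ] [[ 0.2683281   0.96332707 -0.00099262]
 [ 0.93561986 -0.26036482  0.23838128]
 [ 0.22938069 -0.06489311 -0.97117114]] [-674.20925614  -25.5048534   389.19222783]
0.15 [181.15556762 649.91277265 204.97155437] [[-9.63273956e-01  2.68520475e-01 -1.98865252e-04]
 [ 2.68520543e-01  9.63273520e-01 -9.18531390e-04]
 [-5.50828538e-05 -9.38196772e-04 -9.99999558e-01]] 94.08835440928948
['MotionError', 'close_job', 'current_eef_rot', 'current_finger_gap', 'current_ft_force', 'current_joint_pos', 'current_moment', 'current_qvel', 'current_t', 'current_tau', 'current_tool_pos', 'cut_out', 'dwell', 'get_calibration', 'grab_frame', 'inverse_kinematics', 'landmark_of', 'move_gripper', 'move_j', 'movep', 'servo_line', 'tcp_to_grasp']
```

View pics/a_top.png

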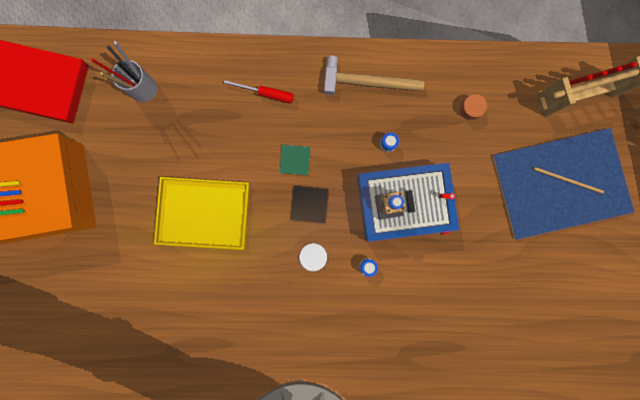

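View pics/a_side.png

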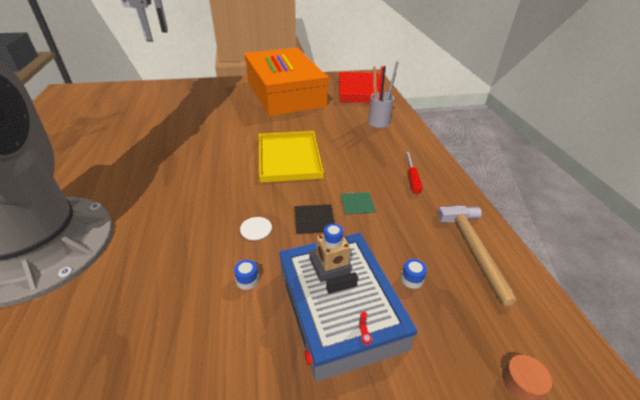

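View pics/a_wrist.png

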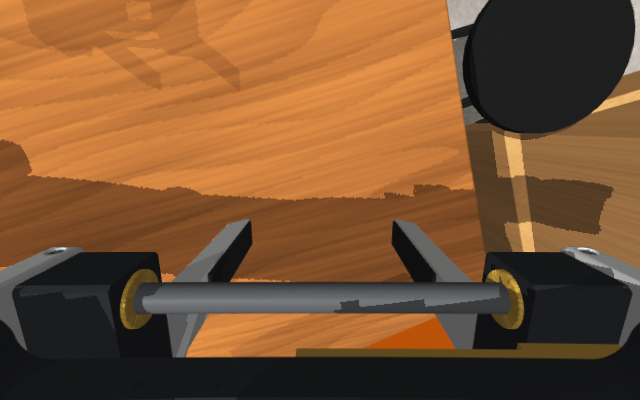

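```bash
python3 - <<'E'
from station import *
print(tcp_to_grasp)
import numpy as np
for q in ["pot","doming_block","steel_block","panel","tab_post","white_coaster","green_mat","rubber_pad","wash_tray"]:
    for n in ["top","side"]:
        print(q,n,[(np.round(d["point"],1),round(d["confidence"],2)) for d in landmark_of(n,q)])
print(current_t())
E
```

```text
-18.8
pot top [(array([ 556.4, -193.5,  122.1]), 0.72), (array([ 409.5, -153.7,   -5. ]), 0.63), (array([553.9, -12. ,  -2.3]), 0.52), (array([ 7.128e+02, -2.067e+02,  6.000e-01]), 0.5)]
pot side [(array([ 7.064e+02, -1.983e+02, -3.000e-01]), 0.96), (array([ 559.2, -188.1,  120.8]), 0.84), (array([ 412.9, -152.5,   -4.5]), 0.78)]
doming_block top [(array([ 555.9, -191.4,   75.8]), 0.81)]
doming_block side [(array([ 559.8, -191.9,   81.2]), 0.84), (array([ 579.9, -306.5,   91.5]), 0.59)]
steel_block top [(array([ 548.5, -185.1,   59.7]), 0.57)]
steel_block side [(array([ 553.4, -187.3,   59.9]), 0.81), (array([ 580.4, -307.5,   89.5]), 0.27)]
panel top [(array([ 561.6, -237.4,   52.1]), 0.58)]
panel side [(array([ 562.8, -236.4,   50. ]), 0.96)]
tab_post top [(array([ 577.1, -306.2,   90.2]), 0.62)]
tab_post side [(array([ 580.5, -306.3,   87.5]), 0.71)]
white_coaster top [(array([428.3, -21.5,   2.9]), 0.64)]
white_coaster side [(array([435.1, -19.9,   5. ]), 0.76)]
green_mat top [(array([661.5,  25.1,   2. ]), 0.76)]
green_mat side []
rubber_pad top [(array([556.3, -11.4,   0.9]), 0.62)]
rubber_pad side [(array([554.7,  -6.8,   0.9]), 0.61)]
wash_tray top [(array([527.4, 241.3,  -5. ]), 0.57)]
wash_tray side [(array([528.7, 246.9,   1. ]), 0.74), (array([660. ,  29.5,   2.1]), 0.74)]
1.05
```

```bash
cat > h.py <<'E'
from station import *
import numpy as np, cv2
def cam(n):
    c=get_calibration(n); return np.array(c["intrinsics"]),np.array(c["distortion"],float),np.array(c["R"]),np.array(c["t"]).ravel()
def proj(c,X):
    K,D,R,t=c
    return cv2.projectPoints(np.atleast_2d(np.array(X,float)),cv2.Rodrigues(R)[0],t,K,D)[0].reshape(-1,2)
def back(c,uv,z):
    K,D,R,t=c
    p=cv2.undistortPoints(np.array(uv,float).reshape(-1,1,2),K,D).reshape(-1,2)
    d=np.c_[p,np.ones(len(p))]@R   # R^T d
    C=-R.T@t
    s=(np.asarray(z)-C[2])/d[:,2]
    return C+d*s[:,None]
def down(a):
    # tool pointing down, jaw (y) axis at world angle a
    y=np.array([np.cos(a),np.sin(a),0]);z=np.array([0,0,-1.]);x=np.cross(y,z)
    return np.c_[x,y,z]
def shot(n,name,crop=None):
    c=cam(n);im=grab_frame(n)
    cv2.imwrite(f"pics/{name}.png",im[:,:,::-1]); return c,im
G=-tcp_to_grasp  # TCP lies G below grasp point
E
python3 - <<'E'
from h import *
c=cam("wrist");R=current_eef_rot();p=current_tool_pos()
C=-c[2].T@c[3]; print(R.T@(C-p), R.T@c[2].T)
print(current_joint_pos())
for nm,pos in dict(pot=(557,-191,150),coast=(430,-21,40),coast2=(430,-21,100),mat=(661,25,40),pad=(556,-9,30),tray=(528,244,40),panel=(562,-237,80),tab=(579,-306,85)).items():
    print(nm,[(round(a,2), None if (q:=inverse_kinematics(pos,down(a))) is None else np.round(q,2)) for a in (0.1,1.2,1.67,2.4,-1.47)])
E
```

```text
[  68.1081791    -0.25904562 -178.43215971] [[ 1.56226588e-04 -9.71186220e-01 -2.38321844e-01]
 [ 9.99999988e-01  1.55847977e-04  2.04311032e-05]
 [ 1.72995713e-05 -2.38321844e-01  9.71186233e-01]]
[-1.44852191  0.42608575  0.07391391  1.60599871 -0.03411065  1.11081544
 -0.06708442]
pot [(0.1, array([-0.41,  0.45,  0.83,  1.89, -0.4 ,  0.97,  0.7 ])), (1.2, array([-0.42,  0.46,  0.85,  1.89, -0.41,  0.97,  1.81])), (1.67, array([-0.47,  0.49,  0.93,  1.9 , -0.47,  0.99,  2.33])), (2.4, array([ 0.88,  0.47, -0.84,  1.82,  0.4 ,  1.04,  2.27])), (-1.47, array([-0.39,  0.44,  0.79,  1.89, -0.38,  0.96, -0.89]))]
coast [(0.1, array([-0.84,  0.41,  0.89,  2.31, -0.55,  0.63,  0.57])), (1.2, array([-0.71,  0.35,  0.71,  2.31, -0.41,  0.6 ,  1.52])), (1.67, array([-0.62,  0.33,  0.6 ,  2.3 , -0.34,  0.59,  1.91])), (2.4, array([-0.5 ,  0.31,  0.46,  2.3 , -0.25,  0.58,  2.55])), (-1.47, array([-0.87,  0.43,  0.93,  2.31, -0.59,  0.65, -0.96]))]
coast2 [(0.1, array([-0.86,  0.23,  0.87,  2.27, -0.26,  0.74,  0.29])), (1.2, array([-0.78,  0.21,  0.76,  2.27, -0.21,  0.73,  1.34])), (1.67, ar
[... 1156 characters left out ...]
,  1.98, -0.48,  0.75, -1.58]))]
panel [(0.1, array([-0.29,  0.59,  0.8 ,  1.9 , -0.54,  0.88,  0.88])), (1.2, array([-0.16,  0.53,  0.6 ,  1.89, -0.39,  0.84,  1.84])), (1.67, array([-0.3 ,  0.6 ,  0.81,  1.9 , -0.56,  0.89,  2.46])), (2.4, array([ 0.92,  0.6 , -0.85,  1.82,  0.54,  0.97,  2.24])), (-1.47, array([-0.28,  0.58,  0.78,  1.9 , -0.53,  0.88, -0.71]))]
tab [(0.1, array([-0.12,  0.62,  0.72,  1.78, -0.5 ,  0.92,  0.92])), (1.2, array([-0.05,  0.59,  0.6 ,  1.78, -0.41,  0.9 ,  1.94])), (1.67, array([-0.22,  0.7 ,  0.89,  1.79, -0.65,  0.98,  2.61])), (2.4, array([ 0.99,  0.66, -0.85,  1.71,  0.57,  1.03,  2.34])), (-1.47, array([-0.21,  0.69,  0.88,  1.79, -0.64,  0.97, -0.54]))]
```

```bash
python3 - <<'E'
from h import *
p=current_tool_pos(); 
print(current_t())
movep([500,300,350],down(0.3)); print(current_t())
movep([560,-210,250],down(0.1)); print(current_t(),current_tool_pos(), current_joint_pos())
shot("wrist","b_wrist"); 
for q in ["pot","doming_block","steel_block","panel","tab_post"]:
    print(q,[(np.round(d["point"],1),round(d["confidence"],2)) for d in landmark_of("wrist",q)])
E
```

```text
1.05
2.85
4.7417 [ 560.57045377 -208.85986489  249.98389811] [-0.52833519  0.41260701  1.03891562  1.77254317 -0.38378972  1.17813475
  0.72652391]
pot [(array([ 710.1, -195.9,    1.1]), 0.98), (array([ 559.8, -185.7,  120.8]), 0.8), (array([ 408.3, -153.5,   -0.7]), 0.57)]
doming_block [(array([ 559.4, -192.4,   75.5]), 0.73)]
steel_block [(array([ 553. , -187.2,   58.5]), 0.96)]
panel [(array([ 562.3, -232.4,   50.5]), 0.9)]
tab_post [(array([ 573.7, -305.6,   89.1]), 0.45)]
```

View pics/b_wrist.png

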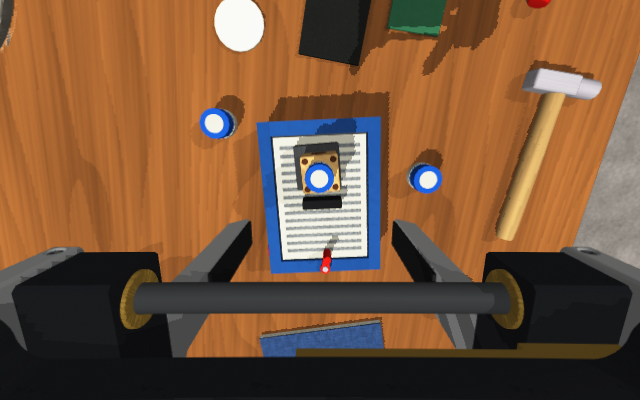

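```bash
python3 - <<'E'
import cv2
im=cv2.imread("pics/b_wrist.png")[110:285,240:400]
cv2.imwrite("pics/b_crop.png",cv2.resize(im,None,fx=3.4,fy=3.4,interpolation=cv2.INTER_CUBIC))
im=cv2.imread("pics/a_top.png")[155:250,345:470]
cv2.imwrite("pics/a_crop.png",cv2.resize(im,None,fx=6,fy=6,interpolation=cv2.INTER_CUBIC))
E
```

```text
(no output)
```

View pics/b_crop.png

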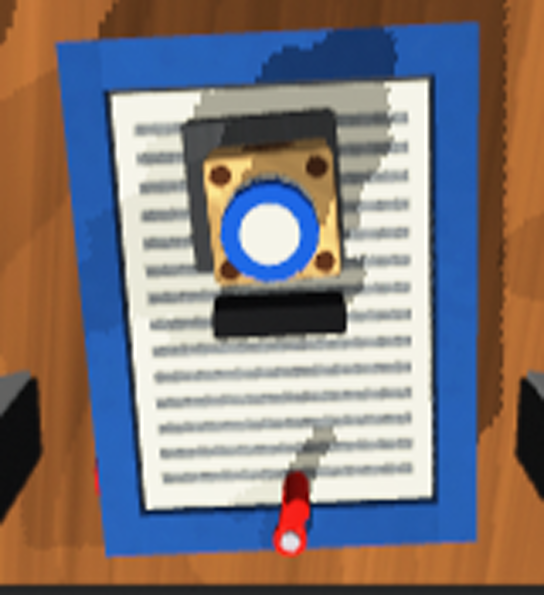

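View pics/a_crop.png

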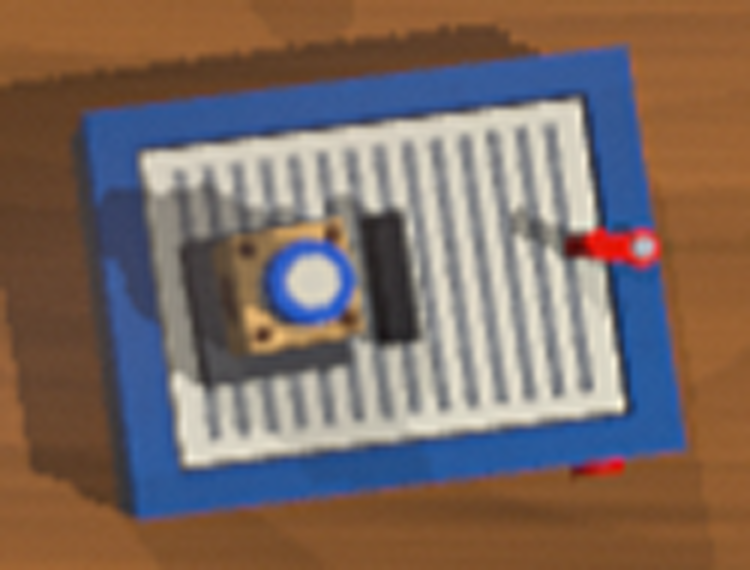

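```bash
cat > meas.py <<'E'
from h import *
# wrist calibration at time of b picture = now (arm unmoved)
W=cam("wrist");T=cam("top")
fw=lambda l:np.array(l)/3.4+[240,110]-0.35
ft=lambda l:np.array(l)/6+[345,155]-0.4
def rep(n,w,t,z):
    for nm,c,uv in (("w",W,fw(w)),("t",T,ft(t))):
        X=back(c,uv,[z]*len(uv)); 
        print(n,nm,"ctr",np.round(X[:,:2].mean(0),1),"edges",[round(float(np.linalg.norm(X[(i+1)%len(X),:2]-X[i,:2])),1) for i in range(len(X))],
         "ang",[round(float(np.arctan2(*(X[(i+1)%len(X)]-X[i])[[1,0]])),3) for i in range(len(X))])
rep("rim",[(57,42),(478,22),(475,540),(107,555)],[(82,113),(628,46),(687,450),(138,518)],60)
rep("panel",[(108,92),(433,77),(434,498),(145,511)],[(138,153),(582,96),(628,410),(183,466)],58)
rep("dots",[(220,175),(317,166),(325,261),(229,270)],[(247,248),(333,232),(350,318),(262,333)],120)
rep("steel",[(183,124),(333,108)],[(183,243),(203,385),(350,362)],78)
rep("bar",[(215,295),(346,292),(346,331),(215,336)],[(362,216),(402,211),(418,337),(380,343)],82)
rep("pot",[(270,230)],[(310,282)],146)
rep("post",[(291,542)],[(643,248)],90)
E
python3 meas.py
```

```text
rim w ctr [ 564.  -236.7] edges [154.9, 208.8, 154.3, 208.7] ang [0.147, -1.427, -2.996, 1.718]
rim t ctr [ 564.6 -237. ] edges [210.9, 155.6, 210.0, 155.3] ang [-1.427, -2.997, 1.713, 0.151]
panel w ctr [ 564.3 -236.8] edges [121.8, 171.0, 120.5, 171.5] ang [0.146, -1.429, -2.992, 1.72]
panel t ctr [ 564.8 -237.1] edges [171.9, 121.2, 170.9, 120.4] ang [-1.421, -2.995, 1.716, 0.155]
dots w ctr [ 557.2 -192.3] edges [31.0, 31.0, 31.5, 31.1] ang [0.193, -1.376, -2.945, 1.752]
dots t ctr [ 558.4 -192.6] edges [31.3, 31.2, 31.9, 30.7] ang [-1.366, -2.939, 1.76, 0.184]
steel w ctr [ 548.7 -162.9] edges [53.9, 53.9] ang [0.205, -2.936]
steel t ctr [ 543.7 -181.3] edges [53.4, 55.6, 76.2] ang [-2.99, -1.396, 0.968]
bar w ctr [ 564.  -233.7] edges [48.4, 15.0, 48.9, 15.8] ang [0.124, -1.453, -3.001, 1.656]
bar t ctr [ 564.4 -234.4] edges [15.1, 47.2, 14.3, 47.7] ang [-1.425, -3.01, 1.748, 0.148]
pot w ctr [ 556.5 -191.5] edges [0.0] ang [0.0]
pot t ctr [ 556.6 -191.7] edges [0.0] ang [0.0]
post w ctr [ 577.  -321.6] edges [0.0] ang [0.0]
post t ctr [ 576.2 -325.7] edges [0.0] ang [0.0]
```

```bash
cat > places.py <<'E'
from h import *
T=cam("top"); im=cv2.imread("pics/a_top.png"); 
W=cam("wrist")
hsv=cv2.cvtColor(im,cv2.COLOR_BGR2HSV)
def blob(mask,box,z,n):
    m=np.zeros(mask.shape,np.uint8);x0,y0,x1,y1=box;m[y0:y1,x0:x1]=mask[y0:y1,x0:x1]
    cs=cv2.findContours(m,cv2.RETR_EXTERNAL,cv2.CHAIN_APPROX_NONE)[0];c=max(cs,key=cv2.contourArea).reshape(-1,2)
    X=back(T,c,[z]*len(c))[:,:2].astype(np.float32)
    r=cv2.minAreaRect(X); print(n,np.round(r[0],1),np.round(r[1],1),round(r[2],1),round(float(np.deg2rad(r[2])),3), 'circ',np.round(cv2.minEnclosingCircle(X)[0],1))
h,s,v=cv2.split(hsv)
blob((s<60)&(v>150),(290,235,340,280),6,"coaster")
blob((h>60)&(h<95)&(s>80),(270,135,320,180),4,"mat")
blob((v<75)&(s<90),(285,178,335,230),6,"pad")
blob((h>22)&(h<35)&(s>150),(145,170,258,255),18,"tray")
E
python3 places.py; python3 - <<'E'
import cv2
im=cv2.imread("pics/a_top.png")[135:280,145:345]
cv2.imwrite("pics/a_crop2.png",cv2.resize(im,None,fx=4,fy=4,interpolation=cv2.INTER_CUBIC))
E
```

```text
coaster [432.4 -20.4] [64.  64.4] 1.1 0.019 circ [431.5 -21.3]
mat [665.1  28.1] [67.2 67.3] 86.9 1.516 circ [665.1  28.1]
pad [559.3  -9.6] [81.1 78.3] 84.9 1.481 circ [559.  -10.6]
tray [530.8 242.3] [212.1 159.9] 87.6 1.529 circ [530.6 242.6]
```

View pics/a_crop2.png

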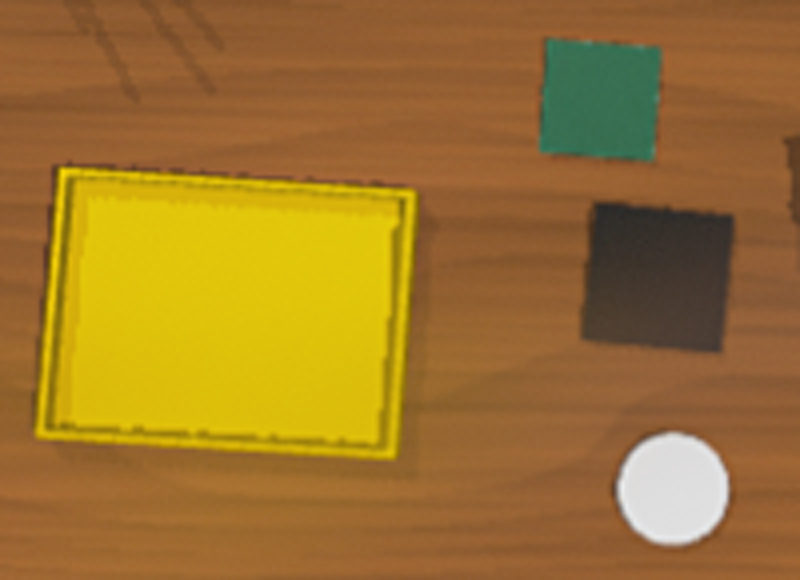

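```bash
cat >> h.py <<'E'
def st(): print("t",round(current_t(),2),np.round(current_tool_pos(),1),"gap",round(current_finger_gap(),1),"F",np.round(current_ft_force(),1))
E
python3 - <<'E'
from h import *
a=0.188
st()
movep([556.6,-191.6,190],down(a)); dwell(0.2); st()
servo_line([556.6,-191.6,122.5],speed=80); dwell(0.2); st()
print(np.round(current_eef_rot(),3))
shot("wrist","c_wrist"); shot("side","c_side")
E
```

```text
t 5.04 [ 560.2 -209.6  250. ] gap 94.0 F [-0.1 -0.4 -0.4]
t 5.6 [ 557.4 -192.6  191.7] gap 94.0 F [-1.2 -0.6 -0.1]
t 6.79 [ 556.8 -191.6  122.9] gap 93.8 F [-0.2  0.2  0.6]
[[-0.187  0.982  0.001]
 [ 0.982  0.187  0.   ]
 [-0.     0.001 -1.   ]]
```

View pics/c_wrist.png

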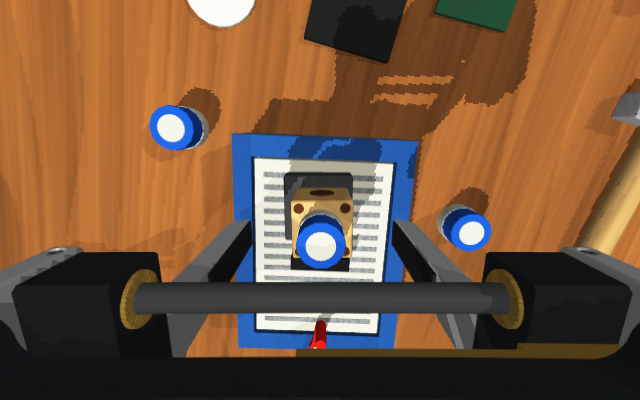

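View pics/c_side.png

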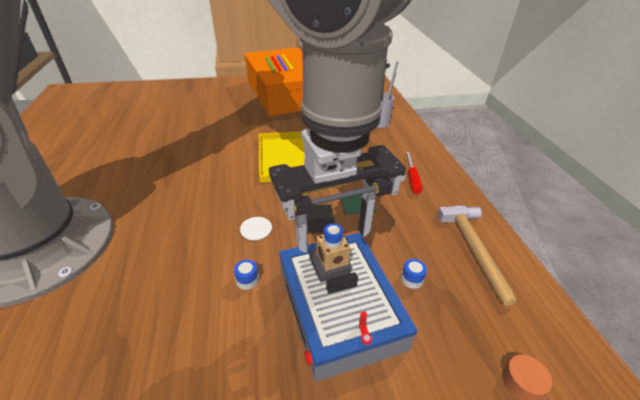

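```bash
python3 - <<'E'
from h import *
move_gripper(29 if False else 0,12); dwell(0.2); st()
p=current_tool_pos(); servo_line([p[0],p[1],p[2]+70],speed=80); dwell(0.2); st()
shot("side","d_side"); shot("wrist","d_wrist")
E
```

```text
t 8.09 [ 556.6 -191.6  122.5] gap 29.6 F [-0.4  0.5 -0.7]
t 9.32 [ 556.4 -191.6  192.1] gap 29.8 F [-0.2  0.1 -0.6]
```

View pics/d_side.png

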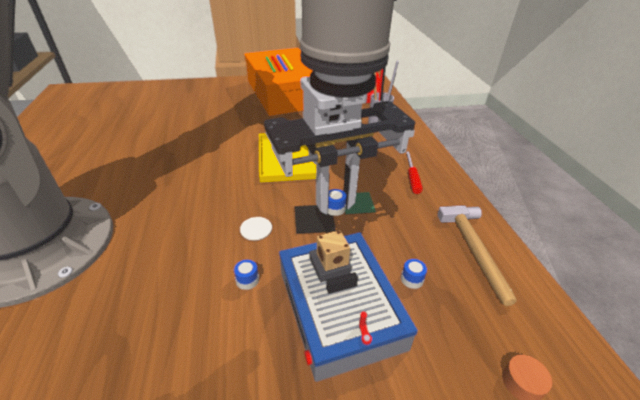

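View pics/d_wrist.png

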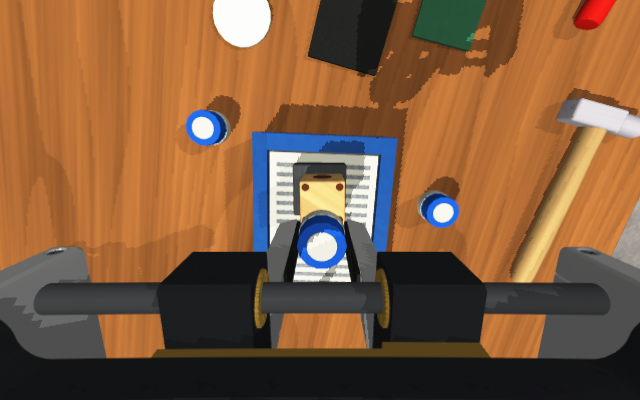

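```bash
python3 - <<'E'
from h import *
a=0.188
servo_line([432,-21,110],speed=150); dwell(0.3); st()
c,im=shot("wrist","e_wrist"); 
print(np.round(current_eef_rot(),3), proj(c,[[432,-21,6]]))
print([(np.round(d["point"],1),round(d["confidence"],2)) for d in landmark_of("wrist","white_coaster")])
E
```

```text
t 11.38 [432.1 -21.3 110. ] gap 29.8 F [-0.8  0.1 -0.5]
[[-0.187  0.982  0.   ]
 [ 0.982  0.187 -0.   ]
 [-0.     0.    -1.   ]] [[320.92005122 194.77069633]]
[(array([ 4.317e+02, -1.910e+01, -2.000e-01]), 0.84)]
```

View pics/e_wrist.png

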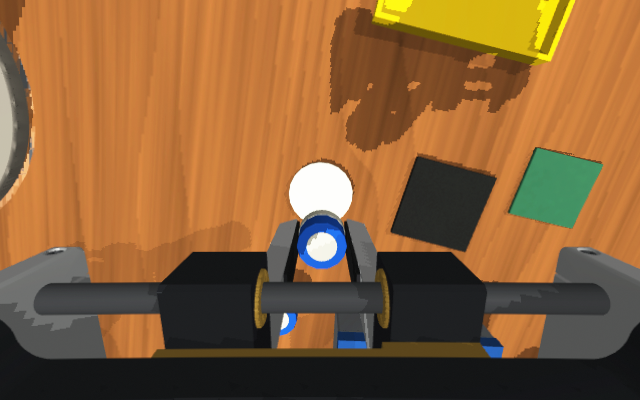

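```bash
python3 - <<'E'
from h import *
servo_line([432,-21,20],speed=80)
r=servo_line([432,-21,7],speed=20,stop_force=3); dwell(0.2); print(r); st()
move_gripper(60); dwell(0.3); st()
servo_line([432,-21,110],speed=100); dwell(0.2); st()
c,im=shot("wrist","f_wrist"); print(proj(c,[[432,-21,6],[432,-21,32]]))
shot("side","f_side")
E
```

```text
True
t 13.53 [431.6 -20.9   8.1] gap 29.4 F [ 0.1 -0.3 -0.9]
t 14.48 [431.7 -20.9   8.2] gap 59.8 F [ 0.6 -0.6  0. ]
t 15.85 [431.8 -21.2 109.7] gap 60.2 F [-0.7  0.1 -0.4]
[[321.35246014 194.894524  ]
 [321.29740974 201.44789944]]
```

View pics/f_wrist.png

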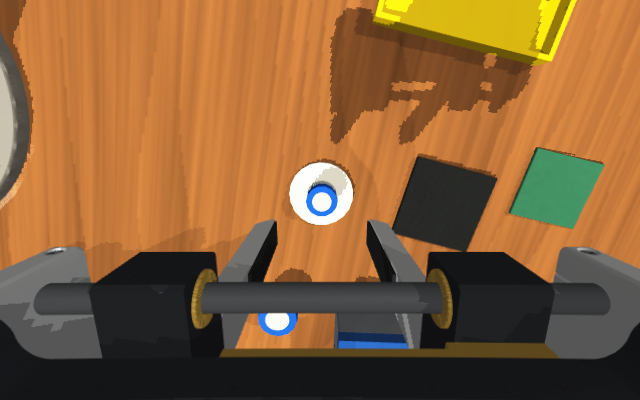

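View pics/f_side.png

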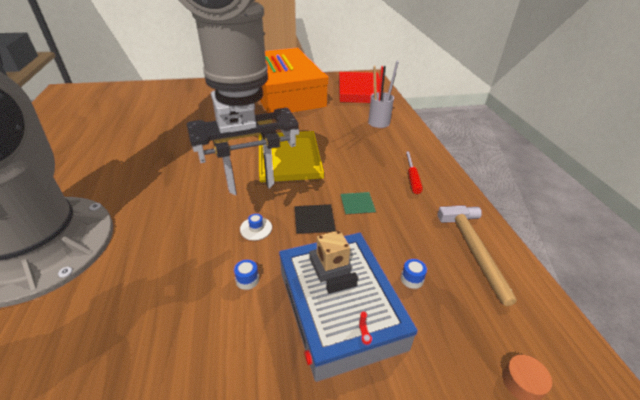

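```bash
python3 - <<'E'
from h import *
W=cam("wrist")
for n,uv,z in (("pad",[(419,155),(497,177),(466,251),(391,230)],6),("mat",[(538,147),(603,162),(576,229),(509,213)],4)):
    X=back(W,uv,[z]*4)[:,:2]; print(n,X.mean(0),[np.linalg.norm(X[(i+1)%4]-X[i]) for i in range(4)],[np.arctan2(*(X[(i+1)%4]-X[i])[::-1]) for i in range(4)])
# cube
a=0.188
movep([557.5,-192.4,170],down(a)); dwell(0.2); st()
c,im=shot("wrist","g_wrist")
xs=np.array([[s*21,t*21,0] for s,t in((-1,-1),(1,-1),(1,1),(-1,1))])
Rz=np.array([[np.cos(a),-np.sin(a)],[np.sin(a),np.cos(a)]])
P=np.c_[xs[:,:2]@Rz.T+[557.6,-192.4],[120]*4]
o=im[:,:,::-1].copy(); cv2.polylines(o,[np.int32(np.round(proj(c,P)*16))],True,(0,255,0),1,shift=4)
cv2.imwrite("pics/g_ov.png",cv2.resize(o[100:300,220:420],None,fx=3,fy=3))
E
```

```text
pad [556.66577926  -7.60448993] [np.float64(82.32472521354491), np.float64(82.75894197420136), np.float64(84.53167093433801), np.float64(81.70961697757721)] [np.float64(-0.08247171423406312), np.float64(-1.6402515164741627), np.float64(3.0466988293550106), np.float64(1.4745776895925768)]
mat [664.27126609  29.30025897] [np.float64(67.02535795244462), np.float64(70.85947227458942), np.float64(73.61659069553212), np.float64(69.68925464099866)] [np.float64(-0.03541773536358271), np.float64(-1.5400519547165135), np.float64(3.0920327487929598), np.float64(1.5081245489241413)]
t 17.03 [ 557.3 -190.7  169.8] gap 60.1 F [0.2 0.7 0.7]
```

View pics/g_ov.png

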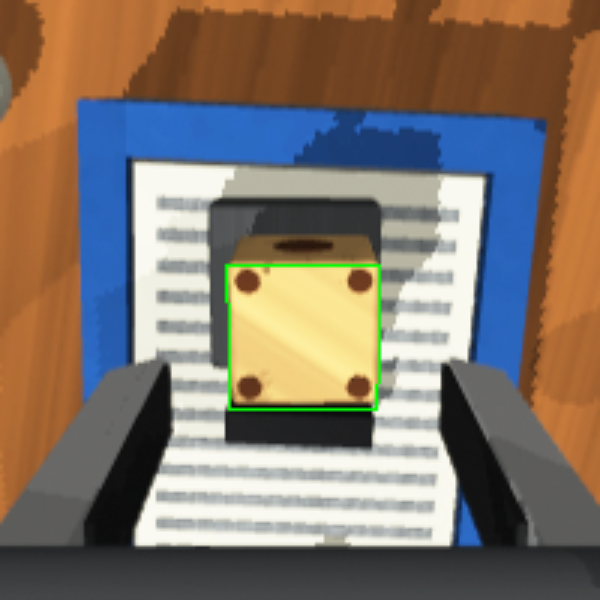

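```bash
python3 - <<'E'
from h import *
servo_line([557.6,-192.4,83],speed=80); dwell(0.3); st()
move_gripper(0,20); dwell(0.2); st()
print(np.round(current_eef_rot()[:,1],3))
servo_line([557.6,-192.4,175],speed=80); dwell(0.3); st()
c,im=shot("wrist","h_wrist"); shot("side","h_side")
E
```

```text
t 18.62 [ 557.7 -192.4   83.2] gap 60.2 F [-0.4 -0.7 -0.4]
t 19.25 [ 557.6 -192.4   83. ] gap 42.0 F [-1.1 -0.9  0.5]
[0.982 0.187 0.   ]
t 20.85 [ 557.5 -192.5  174.8] gap 41.5 F [-0.3  0.7 -0.9]
```

View pics/h_wrist.png

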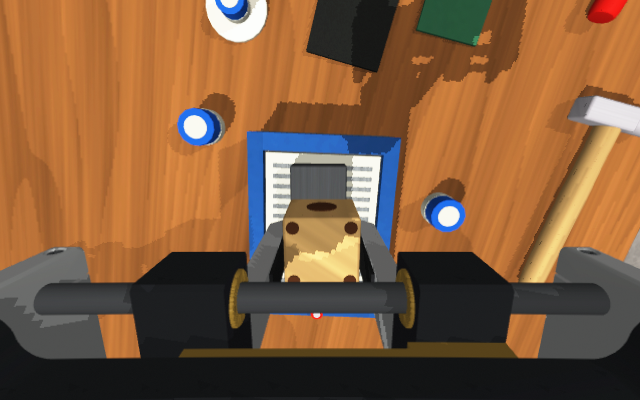

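View pics/h_side.png

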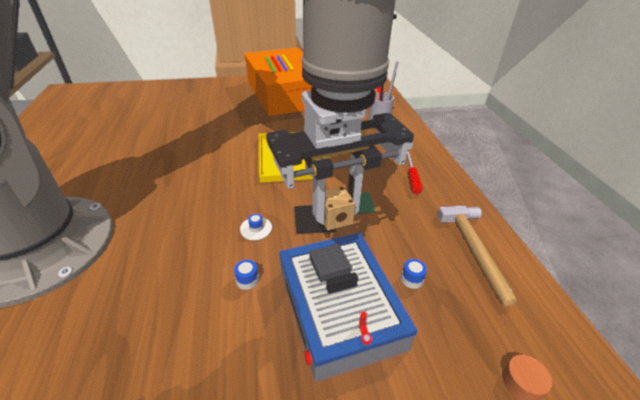

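```bash
python3 - <<'E'
from h import *
a=-0.05
movep([664.8,28.4,110],down(a)); dwell(0.3); st()
servo_line([664.8,28.4,20],speed=100)
r=servo_line([664.8,28.4,6],speed=20,stop_force=4); dwell(0.2); print(r); st()
move_gripper(70); dwell(0.2); st()
servo_line([664.8,28.4,110],speed=120); dwell(0.2); st()
c,im=shot("wrist","i_wrist"); print(proj(c,[[664.8,28.4,46]]))
# go over steel
movep([555,-187,190],down(0.17)); dwell(0.2); st()
c,im=shot("wrist","i2_wrist");cv2.imwrite("pics/i2_crop.png",cv2.resize(im[100:300,220:420,::-1],None,fx=3,fy=3,interpolation=cv2.INTER_CUBIC))
shot("top","i_top")
E
```

```text
t 22.25 [664.8  27.5 110.5] gap 41.9 F [ 0.4 -0.1 -1.1]
True
t 24.06 [664.7  28.5   8.7] gap 42.2 F [ 2.  -0.1  3.4]
t 24.89 [664.3  28.6   8.5] gap 69.9 F [-0.2  0.1  0.1]
t 26.08 [664.5  28.3 109.3] gap 70.2 F [-0.  -0.4  0.3]
[[321.23133991 205.85545885]]
t 27.33 [ 555.6 -185.8  189.5] gap 70.1 F [-0.4  0.7 -0.2]
```

View pics/i_wrist.png

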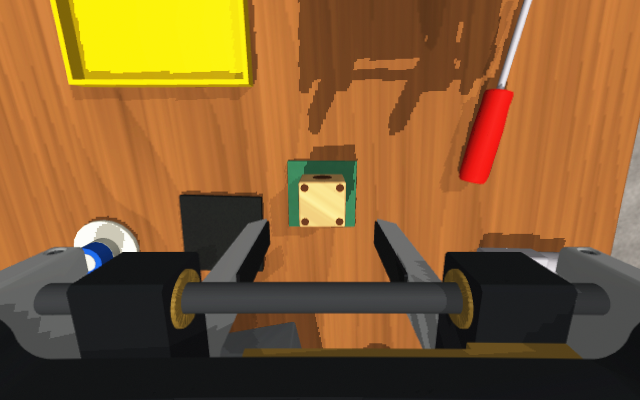

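View pics/i2_crop.png

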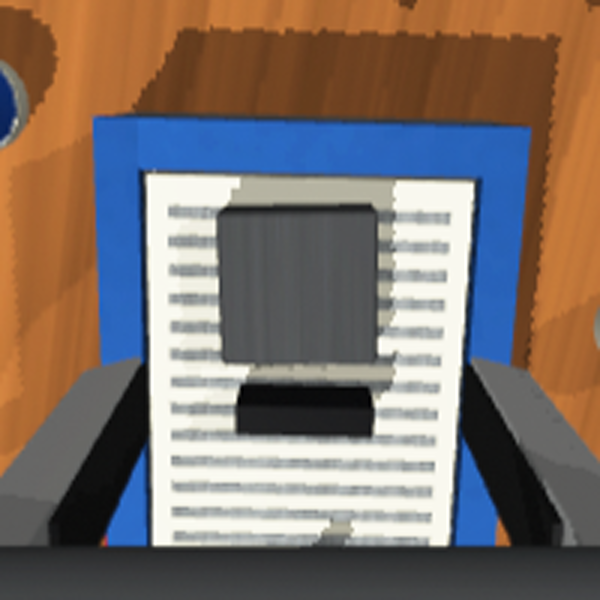

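```bash
python3 - <<'E'
from h import *
W=cam("wrist")
def f(uv,z,n):
    uv=np.array(uv)/3+[220,100]-0.33
    X=back(W,uv,[z]*4)[:,:2]; print(n,np.round(X.mean(0),1),np.round([np.linalg.norm(X[(i+1)%4]-X[i]) for i in range(4)],1),np.round([np.arctan2(*(X[(i+1)%4]-X[i])[::-1]) for i in range(4)],3))
f([(218,209),(378,209),(377,364),(222,364)],78,"steel")
E
```

```text
steel [ 553.9 -189.2] [54.8 55.8 55.5 55.9] [ 0.171 -1.386 -2.97   1.743]
```

```bash
python3 - <<'E'
from h import *
a=0.175
servo_line([553.9,-189.2,90],rot=down(a),speed=100); dwell(0.2); st()
r=servo_line([553.9,-189.2,61],speed=40,stop_force=6); dwell(0.3); print(r); st()
move_gripper(0,45); dwell(0.3); st()
servo_line([553.9,-189.2,75],speed=30); dwell(0.3); st()
servo_line([553.9,-189.2,150],speed=80); dwell(0.3); st()
c,im=shot("wrist","j_wrist"); shot("side","j_side")
E
```

```text
t 28.78 [ 554.2 -189.2   90.4] gap 70.4 F [ 0.4 -0.1  0. ]
False
t 29.96 [ 554.  -189.2   61.1] gap 69.8 F [0.2 0.3 0.9]
t 30.63 [ 553.8 -189.2   61. ] gap 55.7 F [-1.8  1.6  3. ]
t 31.55 [ 553.8 -189.2   74.9] gap 55.4 F [-0.  -0.1 -5.4]
t 32.93 [ 553.8 -189.2  149.8] gap 55.2 F [ 0.3 -0.1 -4.7]
```

View pics/j_wrist.png

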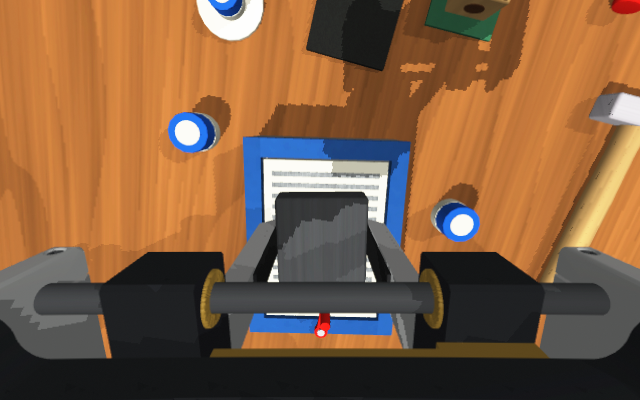

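View pics/j_side.png

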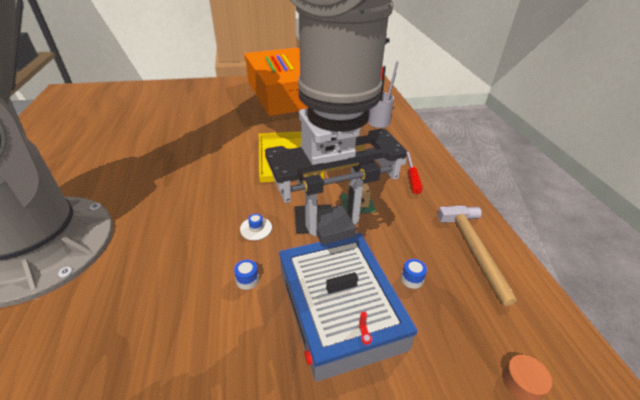

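```bash
python3 - <<'E'
from h import *
def f(c,uv,z,n):
    X=back(c,uv,[z]*4)[:,:2]; print(n,np.round(X.mean(0),1),np.round([np.linalg.norm(X[(i+1)%4]-X[i]) for i in range(4)],1),np.round([np.arctan2(*(X[(i+1)%4]-X[i])[::-1]) for i in range(4)],3))
f(cam("top"),np.array([(596,202),(735,215),(722,352),(582,340)])/4+[145,135]-.4,6,"pad top")
movep([558.3,-9,150],down(-.085)); dwell(.4); st()
c,im=shot("wrist","k_wrist"); cv2.imwrite("pics/k_crop.png",cv2.resize(im[100:300,220:420,::-1],None,fx=3,fy=3,interpolation=cv2.INTER_CUBIC))
E
```

```text
pad top [558.  -10.1] [84.1 83.  84.2 83.5] [-1.643  3.066  1.505 -0.077]
t 34.18 [558.3  -9.6 150.1] gap 55.2 F [ 0.6  0.6 -4.2]
```

View pics/k_crop.png

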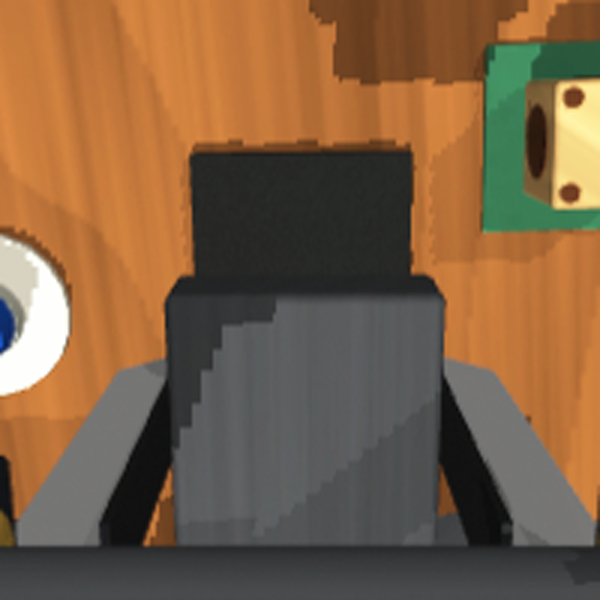

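```bash
python3 - <<'E'
from h import *
W=cam("wrist")
X=back(W,np.array([(191,151),(412,151)])/3+[220,100]-.33,[6,6])[:,:2]
d=X[1]-X[0];L=np.linalg.norm(d);u=d/L;print(L,np.arctan2(u[1],u[0]),X.mean(0)+42*np.array([u[1],-u[0]]))
E
```

```text
82.71792601112132 -0.08550303399866938 [557.52316799  -8.88297547]
```

```bash
python3 - <<'E'
from h import *
x,y=557.9,-9.3
servo_line([x,y,25],speed=100)
r=servo_line([x,y,6.5],speed=20,stop_force=5); dwell(0.2); print(r); st()
move_gripper(70); dwell(0.2); st()
servo_line([x,y,130],speed=120); dwell(0.2); st()
c,im=shot("wrist","l_wrist"); cv2.imwrite("pics/l_crop.png",cv2.resize(im[80:300,160:480,::-1],None,fx=2.4,fy=2.4,interpolation=cv2.INTER_CUBIC))
shot("side","l_side");shot("top","l_top")
print([(np.round(d["point"],1),round(d["confidence"],2)) for d in landmark_of("side","tab_post")])
E
```

```text
True
t 36.58 [557.8  -9.3   9. ] gap 55.8 F [-0.4  0.5  7.4]
t 37.24 [557.   -9.2   8.5] gap 70.3 F [0.5 0.3 0. ]
t 38.61 [557.6  -9.4 129.6] gap 70.2 F [-0.2  0.1 -0.2]
[(array([ 578.8, -306.9,   88.1]), 0.83)]
```

View pics/l_crop.png

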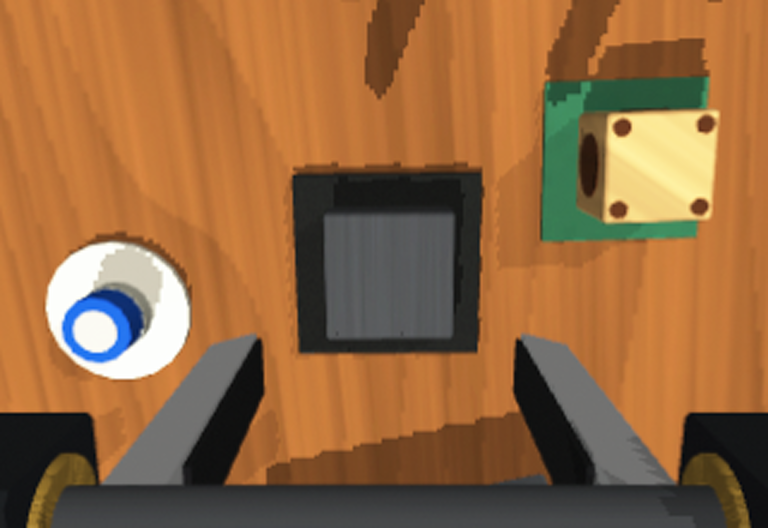

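View pics/l_side.png

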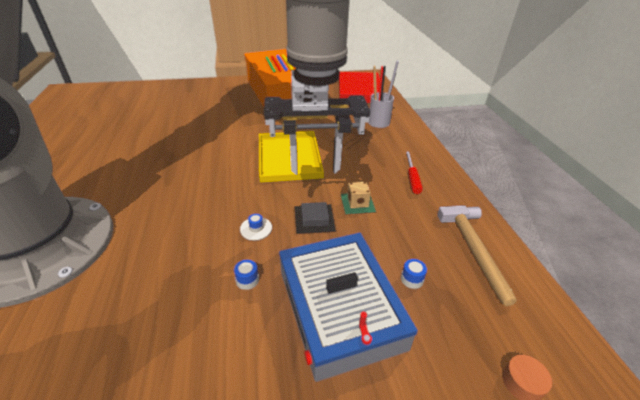

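```bash
python3 - <<'E'
from h import *
c=cam("side");print(proj(c,[[579,-307,89],[579,-307,68],[578.7,-332.8,68]]))
c=cam("top");print(proj(c,[[579,-307,89],[579,-307,68],[578.7,-332.8,68]]))
W=cam("wrist")
def f(uv,z,n):
    uv=np.array(uv)/2.4+[160,80]-.3
    X=back(W,uv,[z]*len(uv))[:,:2];print(n,np.round(X.mean(0),1))
f([(293,175),(482,172),(478,352),(298,352)],6,"pad")
f([(324,211),(455,211),(453,338),(326,338)],26,"steel")
f([(622,127),(706,124),(699,207),(618,209)],46,"cube")
f([(97,331)],32,"pot");f([(119,310)],6,"coaster")
f([(544,82),(708,77),(696,237),(541,241)],4,"mat")
im=cv2.imread("pics/l_side.png")[290:380,290:420];cv2.imwrite("pics/l_sc.png",cv2.resize(im,None,fx=6,fy=6,interpolation=cv2.INTER_CUBIC))
movep([572,-290,200],down(0.148)); dwell(.2); st()
c,im=shot("wrist","m_wrist")
E
```

```text
[[364.59106312 314.01226559]
 [363.20171785 322.24759444]
 [367.86704583 338.76758086]]
[[443.1907281  194.5519388 ]
 [440.270677   195.41390146]
 [451.64882419 195.78197263]]
pad [558.   -8.9]
steel [558.8  -9. ]
cube [665.5  29.4]
pot [433.3 -21. ]
coaster [432.9 -19.4]
mat [664.5  28.7]
t 40.12 [ 572.5 -288.4  199.6] gap 69.7 F [-0.2  0.7 -0.4]
```

View pics/l_sc.png

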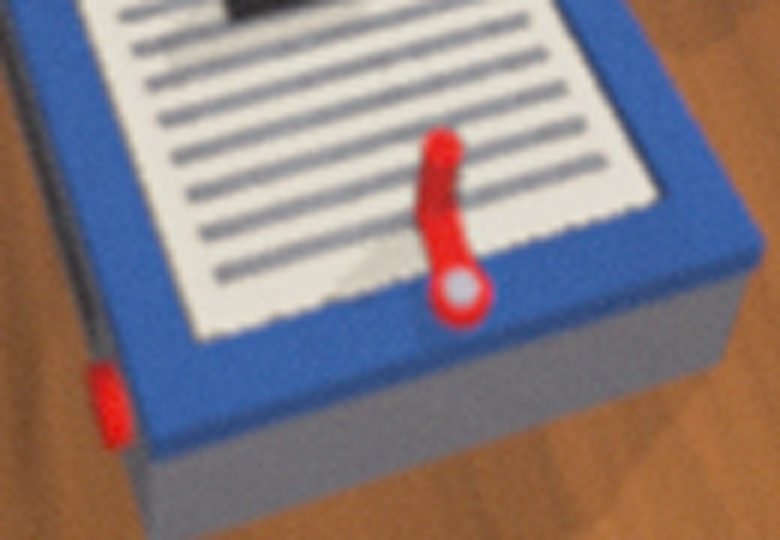

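View pics/m_wrist.png

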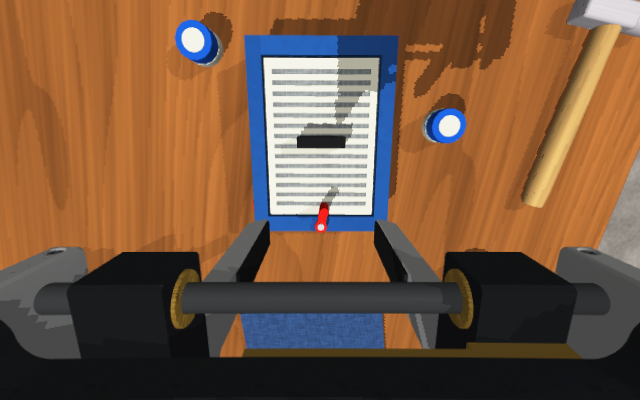

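```bash
python3 - <<'E'
from h import *
p=np.array([578.5,-308.8])
servo_line([*p,110],speed=100); move_gripper(34); dwell(.2); st()
r=servo_line([*p,73],speed=40,stop_force=4); dwell(.2); print(r); st()
c,im=shot("side","n_side"); cv2.imwrite("pics/n_sc.png",cv2.resize(im[180:380,250:450,::-1],None,fx=3,fy=3,interpolation=cv2.INTER_CUBIC))
shot("wrist","n_wrist")
E
```

```text
t 42.17 [ 578.5 -308.8  110. ] gap 34.1 F [-0.1 -0.4  0.4]
False
t 43.45 [ 578.6 -308.9   73.2] gap 34.3 F [-0.2  0.2  0.5]
```

View pics/n_sc.png

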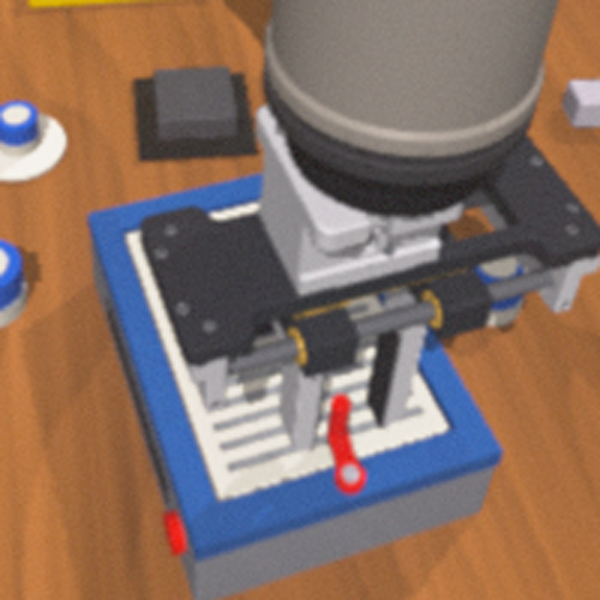

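View pics/n_wrist.png

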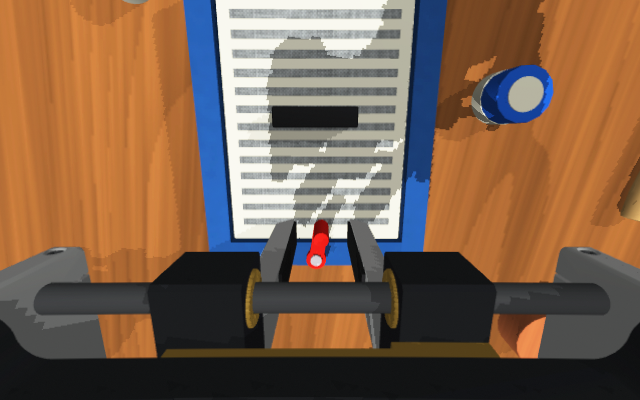

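```bash
python3 - <<'E'
from h import *
piv=np.array([578.7,-332.8])
move_gripper(0,12); dwell(.1); st()
for th in np.linspace(-0.13,-1.66,9)[1:]:
    w=th+.148; q=piv+24*np.array([-np.sin(w),np.cos(w)])
    servo_line([*q,73],speed=40); print(np.round(current_ft_force(),1),end=" ")
dwell(.2); st()
move_gripper(34); dwell(.2); st()
p=current_tool_pos(); servo_line([p[0],p[1],130],speed=100)
servo_line([572,-280,200],speed=150); dwell(.2)
shot("wrist","o_wrist");c,im=shot("side","o_side"); cv2.imwrite("pics/o_sc.png",cv2.resize(im[180:380,250:450,::-1],None,fx=3,fy=3,interpolation=cv2.INTER_CUBIC))
st()
for n in("side","wrist"): print([(np.round(d["point"],1),round(d["confidence"],2)) for d in landmark_of(n,"tab_post")])
E
```

```text
t 44.16 [ 578.5 -308.8   73. ] gap 9.4 F [ 0.3 -0.2 -0.6]
[-1.9  2.6  2. ] [-2.1  0.7 -0. ] [-2.2  0.9 -0.8] [-1.8 -0.5 -2.1] [-2.9 -2.4 -3.5] [-4.2 -3.7 -3.5] [-5.2 -1.6 -3.7] [-5.5  0.4 -2.8] t 46.48 [ 602.2 -331.3   72.8] gap 9.8 F [-4.7 -1.4 -3.1]
t 47.27 [ 602.6 -331.4   73. ] gap 33.8 F [-0.5  0.   0.6]
t 49.05 [ 571.8 -280.4  199.5] gap 34.2 F [ 0.1 -0.  -0.2]
[(array([ 604.8, -327.4,   89.9]), 0.51)]
[]
```

View pics/o_sc.png

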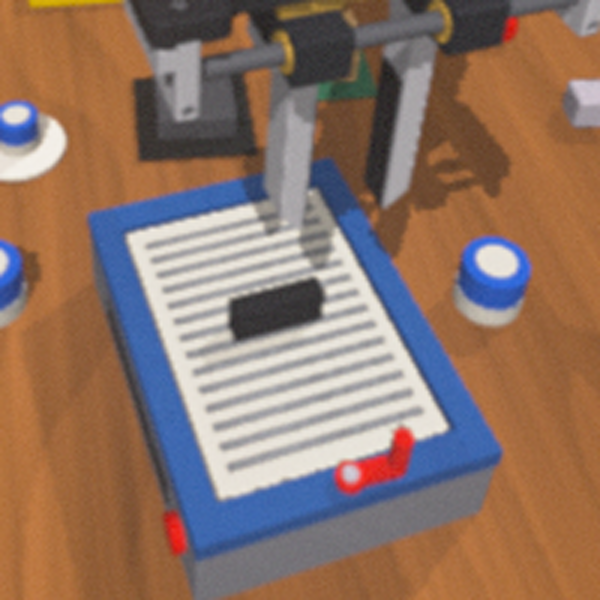

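View pics/o_wrist.png

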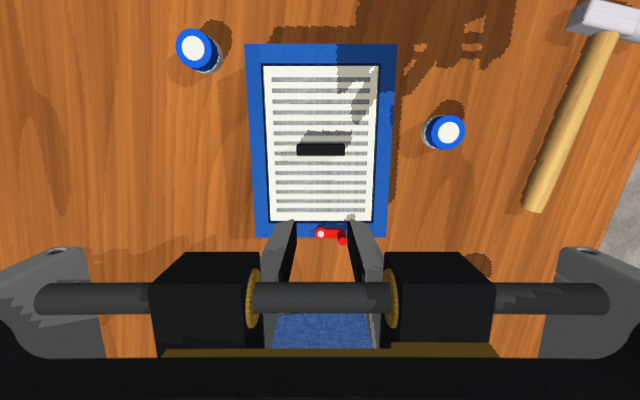

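```bash
python3 - <<'E'
from h import *
c=cam("side");piv=np.array([578.7,-332.8])
for th in(-1.45,-1.57,-1.66,-1.75):
    w=th+.148;print(th,proj(c,[[*(piv+24*np.array([-np.sin(w),np.cos(w)])),90]]))
im=cv2.imread("pics/o_side.png")[300:360,340:410];cv2.imwrite("pics/o_z.png",cv2.resize(im,None,fx=10,fy=10,interpolation=cv2.INTER_CUBIC))
im=cv2.imread("pics/o_wrist.png")[215:255,290:370];cv2.imwrite("pics/o_z2.png",cv2.resize(im,None,fx=10,fy=10,interpolation=cv2.INTER_CUBIC))
W=cam("wrist")
for th in(-1.45,-1.57,-1.66,-1.75):
    w=th+.148;print(th,proj(W,[[*(piv+24*np.array([-np.sin(w),np.cos(w)])),90]]))
E
```

```text
-1.45 [[384.40337094 323.58480933]]
-1.57 [[385.45123305 325.35559094]]
-1.66 [[386.09457307 326.74069887]]
-1.75 [[386.60868481 328.16312422]]
-1.45 [[342.11690844 238.73234438]]
-1.57 [[342.23362951 241.20893242]]
-1.66 [[342.11245397 243.06137698]]
-1.75 [[341.81429903 244.89296757]]
```

View pics/o_z.png

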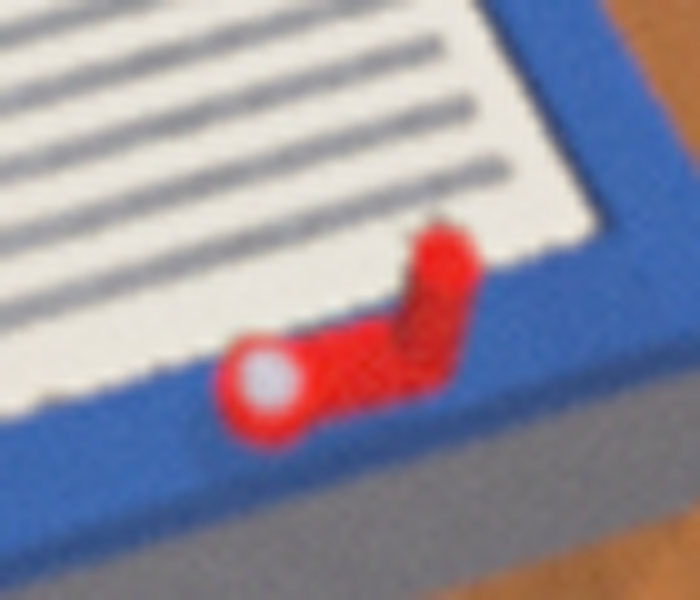

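View pics/o_z2.png

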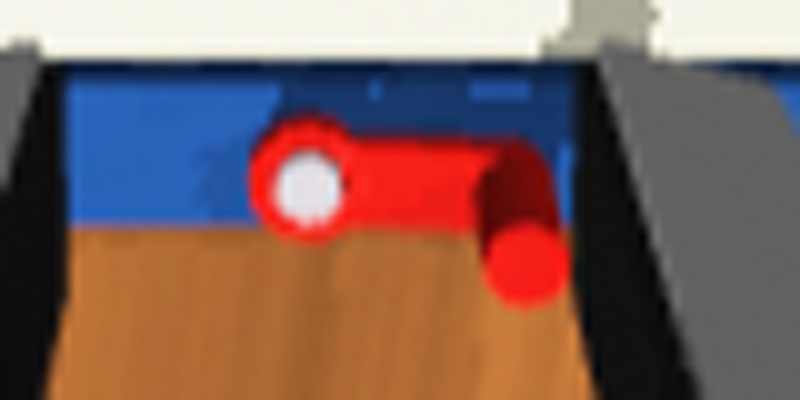

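```bash
python3 - <<'E'
from h import *
piv=np.array([578.7,-332.8])
P=lambda th:piv+24*np.array([-np.sin(th+.148),np.cos(th+.148)])
a=.148-np.pi/2
movep([*P(-1.57),120],down(a)); dwell(.2); st()
r=servo_line([*P(-1.57),73],speed=60,stop_force=4); print(r); 
move_gripper(0,12); dwell(.1); st()
servo_line([*P(-1.68),73],speed=30); dwell(.2); st()
move_gripper(34); dwell(.2)
p=current_tool_pos(); servo_line([p[0],p[1],130],speed=100)
servo_line([564.4,-236.9,170],speed=150); dwell(.2); st()
shot("wrist","p_wrist");c,im=shot("side","p_side"); cv2.imwrite("pics/p_z.png",cv2.resize(im[300:360,340:410,::-1],None,fx=10,fy=10,interpolation=cv2.INTER_CUBIC))
E
```

```text
t 50.52 [ 602.6 -329.1  120.4] gap 33.5 F [ 0.2 -0.9  0. ]
False
t 52.06 [ 602.6 -329.3   73.1] gap 9.6 F [ 0.4 -0.   1. ]
t 52.51 [ 602.9 -331.8   73.1] gap 9.6 F [2.2 2.4 3.1]
t 55.09 [ 564.2 -237.7  169.7] gap 34.1 F [0.2 0.8 0.2]
```

View pics/p_z.png

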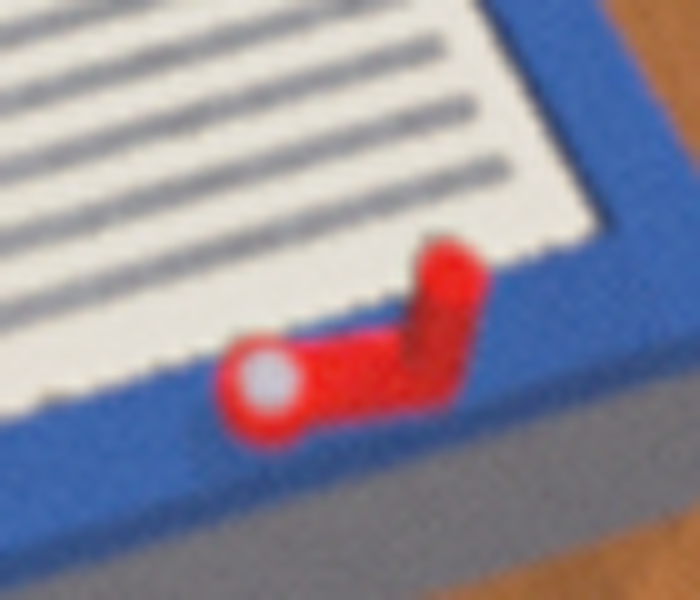

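View pics/p_wrist.png

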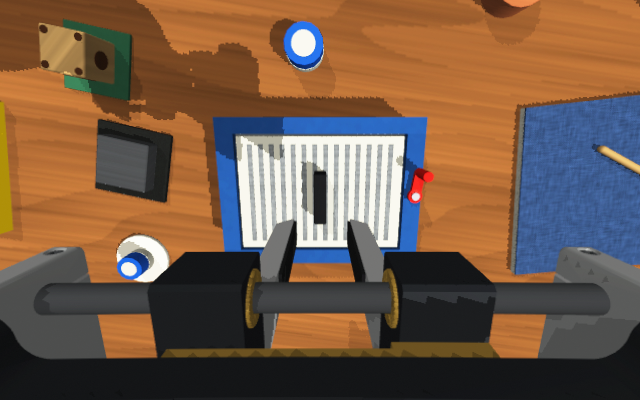

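```bash
python3 - <<'E'
from h import *
x,y=564.4,-236.9
servo_line([x,y,90],speed=100); dwell(.1)
r=servo_line([x,y,61.5],speed=40,stop_force=5); print(r); dwell(.2); st()
move_gripper(0,40); dwell(.3); st()
servo_line([x,y,75],speed=30); dwell(.1); st()
servo_line([x,y,150],speed=80); dwell(.3); st()
shot("wrist","q_wrist");shot("side","q_side")
E
```

```text
False
t 57.3 [ 564.5 -236.9   61.7] gap 33.9 F [-0.8 -0.3 -0.4]
t 58.08 [ 564.4 -236.8   61.5] gap 11.7 F [0.1 1.6 2.6]
t 58.77 [ 564.3 -236.8   74.9] gap 11.7 F [-0.1 -0.5 -1.4]
t 60.16 [ 564.3 -236.9  149.8] gap 11.6 F [-0.5 -0.9 -1.6]
```

View pics/q_wrist.png

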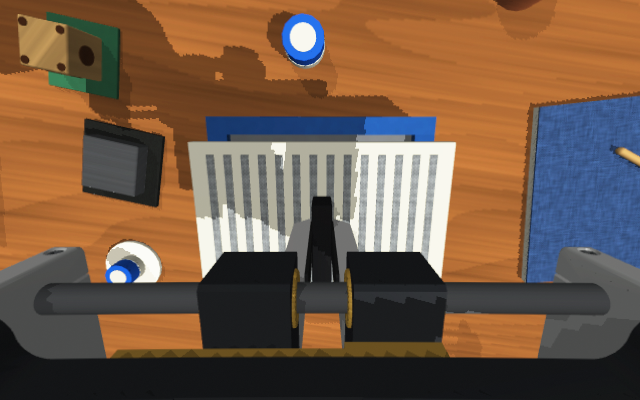

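View pics/q_side.png

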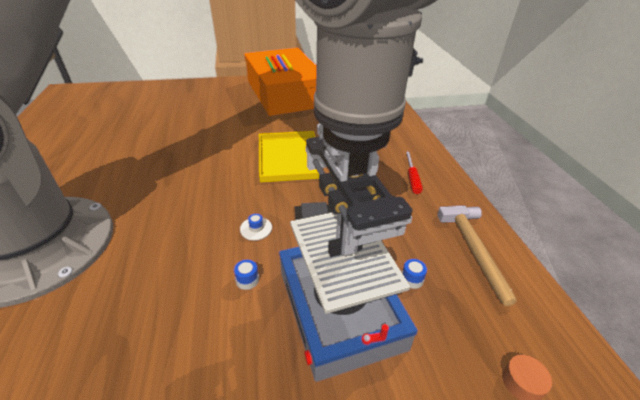

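```bash
python3 - <<'E'
from h import *
a=-.043-np.pi/2
x,y=530.7,242.4
servo_line([x,y,150],rot=down(a),speed=200); dwell(.3); st()
c,im=shot("wrist","r_wrist")
C=np.array([[s*79,t*104] for s,t in((-1,-1),(1,-1),(1,1),(-1,1))]);w=-.043
Q=np.c_[C@np.array([[np.cos(w),-np.sin(w)],[np.sin(w),np.cos(w)]]).T+[x,y],[18]*4]
o=im[:,:,::-1].copy();cv2.polylines(o,[np.int32(np.round(proj(c,Q)))],True,(0,255,0),1);cv2.imwrite("pics/r_ov.png",o)
E
```

```text
t 63.11 [530.7 242.3 150. ] gap 11.8 F [-0.3  1.  -2.1]
```

View pics/r_ov.png

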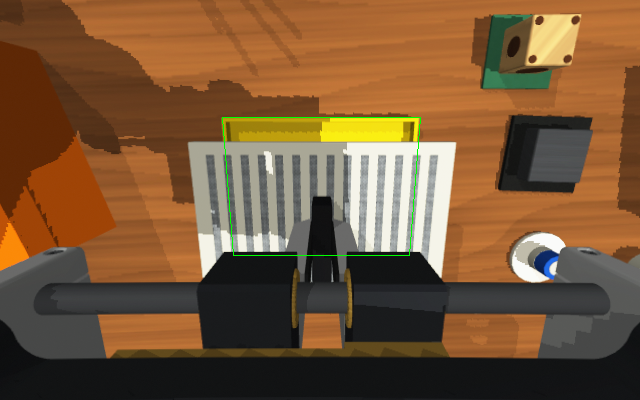

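```bash
python3 - <<'E'
from h import *
x,y=530.7,242.4
servo_line([x,y,35],speed=100)
r=servo_line([x,y,12],speed=20,stop_force=4); dwell(.2); print(r); st()
move_gripper(34); dwell(.3); st()
servo_line([x,y,120],speed=80)
servo_line([600,130,300],speed=200); dwell(.3); st()
shot("wrist","s_wrist");shot("side","s_side");c,im=shot("top","s_top")
E
```

```text
True
t 65.56 [530.6 242.3  15.4] gap 12.0 F [-1.1 -0.   7.4]
t 66.42 [530.2 242.2  15.1] gap 33.9 F [0.5 0.6 0.2]
t 69.44 [599.8 130.3 299.7] gap 33.8 F [0.4 0.7 0.3]
```

View pics/s_wrist.png

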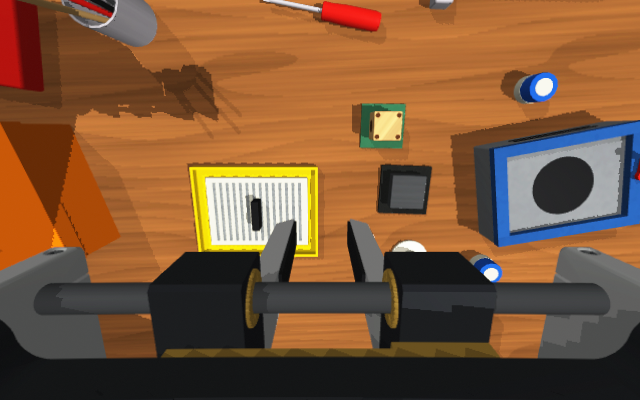

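View pics/s_side.png

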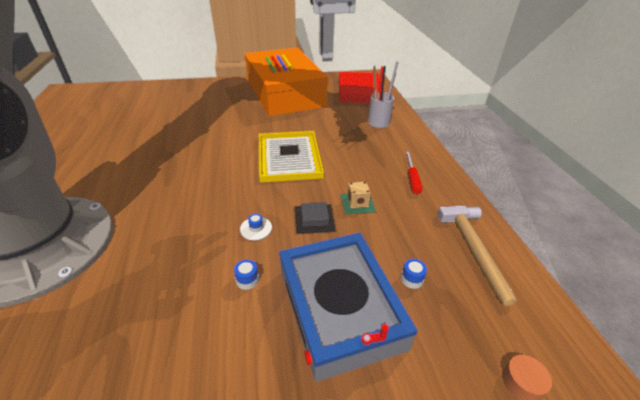

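View pics/s_top.png

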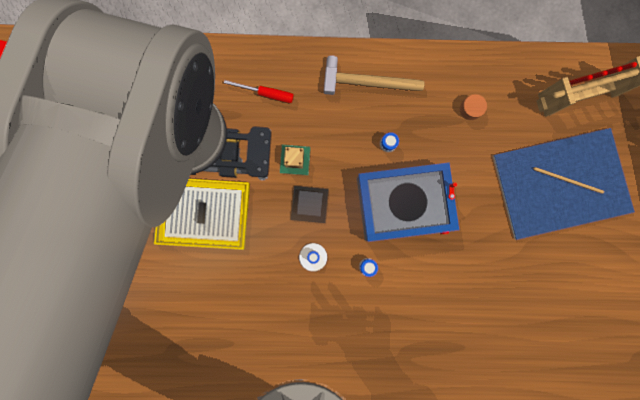

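The final pictures show the panel flat inside the tray, with yellow showing all round it. The pot, cube and steel block stand on their places, the tab is aside and the arm is clear. I'm handing in the job.

```bash
python3 - <<'E'
from h import *
dwell(.3); st(); close_job()
E
```

```text
t 69.89 [600. 130. 300.] gap 33.8 F [ 1.1 -0.5 -0. ]
the job is handed in; nothing more can be done
```

The job is done and handed in at about 70 s of the 128 s allowed. I moved the pot, the wooden cube and the steel block to their places in that order. Then I turned the red tab aside, lifted the panel straight out by its grip, laid it in the tray and let go.

**Placing:** In the wrist picture taken right after the steel block was set down, all three stood upright within about 2 mm of the middle of their places. The last pictures show them unmoved. The panel lies flat and inside the tray walls all round; I judged that by eye and did not measure it. The arm was clear of everything.

**Tab:** The first turn came out at about -1.57 rad in the pictures, though I had commanded -1.66. I gripped the post again and turned it to about -1.65 rad, judged from the gripper position and the side picture.

**Readings that disagreed:** Before that second turn, the network's side-view estimate of the post was about 4 mm off the gripper's position, which would mean roughly -1.49 rad. The network did not find the post in the wrist picture. I trusted the gripper position and the direct pixel measurements. For the pad, two measurements differed by about 2.5 mm. I took a third from closer up and aimed between the values.

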